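# Wind the timer, then lift the hot egg with the tongs and hold it up

### The arm

A 6-joint arm with a two-finger parallel gripper is mounted at the origin on a cart in front of the work surface, level with it; the furniture and walls round the work are solid. World frame = base frame: x ahead of the robot, y to its left, z up, the work surface at z = 0. Lengths are in m, angles in rad, forces in N, time in s.
With the tool pointing down it reaches from about 0.4 to 0.825 m from the base axis. Payload 7 kg.
Tool frame: the origin (TCP) lies midway between the tips of the shut fingers; the grasp point (between the pads) lies 19 mm behind it (grip_point_offset is the distance from the TCP to the grasp point, in m); z points along the fingers, y is the line along which they close (so a half turn about z gives the same grasp; the last joint's range is limited). The gripper opens to 88 mm and grips with 3 to 60 N. Pads are 19 mm wide; open, the fingers measure 130 mm over their backs; the gripper's body (78 mm by 193 mm) begins 47 mm behind the grasp point.
Start: joints at [-0.946, 0.359, 0.012, 0, -1.224, -0.288], TCP at [0.223, -0.637, 0.227] pointing down, gripper open.
Joint ranges: [-3.07, 3.07], [-1.43, 2.12], [-1.02, 1.25], [-3.03, 1.67], [-3.05, -0], [-3.03, 3.03]. Speed limits (rad/s): [2.39, 2.39, 3.01, 3.14, 3.14, 3.14].

### API

Orientations are given as [roll, pitch, yaw] about the fixed x, y, z axes, in that order (R = Rz(yaw) Ry(pitch) Rx(roll)).
In Python, from station import get_state, grab_frame, camera_params, job_done, grip_point_offset gives the robot as it stands.
- The arm moves only by the shell command python3 -m creep 'ROWS' [FORCE]. ROWS is JSON, a list that holds one entry, the list of rows, each a list of 7 numbers: the finger opening in cm, from 0 to 8.76, then the shift along the tool's x, y, z in cm, then the turn, a rotation vector about the tool's x, y, z in rad. In form: [[[fingers, tx, ty, tz, wx, wy, wz], ...]]. A call has 1 to 20 rows; each row is the pose to reach, as a shift and turn from the pose commanded when the call began, along the tool's axes at that moment; what a row does not reach only later rows make up. A row lasts 1/8 s, in which the tool goes at most 62.5 mm and 10.7 degrees, less where a joint would pass 70% of its speed; a pose out of reach is approached as far as the arm can. A call with a gripper value outside its range is refused whole. The fingers move at their own pace and stop on an object; FORCE is the grip in N (left out, the last holds). Time passes only in rows, so rows that repeat a pose let the fingers close. It gives the time, the measured TCP pose, the force, the opening and the grip force at its end, in the units of the state.
- get_state(): the state, without advancing time (a new reading comes with each control period).
- grab_frame(name): name is "scene" or "top"; returns the picture (384x512x3 uint8, blue, green, red); there is no depth.
- camera_params(name): a dict with "vertical_fov" (degrees; the focal length in pixels is half the picture's height over the tangent of half this angle, whatever the lens; pixels are square), "cx", "cy" (the principal point, pixels), "view" (4x4, takes a point from world to camera coordinates). Camera axes: x right, y down, z forward; pixel columns grow to the right and rows downward; lengths in m; the calibration is good to about 2 mm. A picture is of the moment at which its call begins. camera_params takes no time and is no camera call.
- job_done(): hands the job in; it is judged then, once.
The state is a dict: "t": time; "q": joint angles; "qd": joint speeds; "joint_efforts": joint torques, N m; "eef_pos": TCP position; "ee_rot": TCP orientation; "force": force on the tool from outside, world axes, zero at the start; "moment": the same for the moment, N m; "width": finger opening in m; "gripper_force": force on a finger pad.
Only numpy, scipy, OpenCV 4.12 (cv2) and the standard library are available. Lean on these libraries where they do the work, as an engineer would, in place of code of your own. Each camera call takes 0.05 s, during which the arm holds its last target. There are 200 camera calls.

### The job

The boiled egg in the egg cup is hot and has to be held up in the air to drip and cool while the wind-up timer runs. First wind the timer: turn its key clockwise as far as it goes, in several part turns. Then pick up the tongs by their black grips, close them round the egg, lift it a good hand's breadth out of its cup and finish while still holding it up, steady, in the tongs; never touch the egg with the fingers, and leave the egg cup standing and everything else where it is.

Things in the scene. Friction and masses are not known exactly. Their poses are not given: they have to be found in the camera images.
- timer: round white wind-up kitchen timer, 74 mm across and 38 mm high without its key, stuck to the worktop; origin at the centre of its underside; it stands at the left or at the right of the tongs and the egg cup at the other side
- key_grip (a point): centre of the upright bar of the timer's steel key, on its vertical turning axis, 56 mm above the worktop; the bar is 38 mm long, 10 mm thick, its foot 44 mm and its top 66 mm above the worktop, and stands on a disc 40 mm across that turns with it. This point's x axis lies along the bar and turns with it, y is across it (grip it there), z is up
- timer_key (a joint): how far the key is wound, rad: 0 run out, 2.4 fully wound (hard stop); grows as the key turns clockwise seen from above. A clockwork brake: resists turning with about 0.1 N m at 1.3 rad/s, let go it only runs back slowly, about 0.015 rad/s
- egg_cup: small loose white ceramic egg cup, 250 g, 52 mm across at the rim, rim 34 mm above the worktop, the egg standing in it 12 mm deep; origin at the centre of its underside
- egg: loose brown egg standing upright in the cup, 44 mm across, 58 mm high, 55 g, its origin at the bottom of the egg, 22 mm above the worktop; it stands with about 2 mm play sideways in the cup
- egg_center (a point): centre of the egg where it is widest (44 mm), 26 mm above its bottom, 48 mm above the worktop at the start; its top is 80 mm above the worktop
- tongs: loose steel tongs, 120 g, 215 mm long, lying on the worktop with the arms side by side, sprung open. Origin (fixed in the left arm) midway between the two flat black grips, at their underside, near the balance point; x along the tongs to the jaws, y to the left arm, z up. Pivot at x = -95 mm, jaws at x = +95 mm. Grips: x = -35 to +35, z = 0 to 26 mm, squeezed along y, 53 mm wide over all when open
- tongs_tip (a point): point midway between the open jaws, 95 mm ahead of the tongs' origin, 13 mm above the underside (fixed to the left arm: the jaws' middle shifts up to 15 mm from it as they close); axes as the tongs. The jaws are shallow upright cups 16 mm high, 75 mm apart when open; each mm off the width over the grips takes 2 mm off the jaws' gap
- tongs_arm (a joint): how far the tongs are squeezed, rad: 0 open, about 0.16 closed on the egg (grips then 38 mm wide), 0.36 shut. The spring presses the grips apart with 8 N at the start of the squeeze, 9.5 N on the egg: squeezed to only 47 mm they are carried firmly, the jaws still 63 mm apart; they open again as the squeeze eases
- mug: white mug, 84 x 113 x 88 mm, bystander behind the tongs; origin at its underside
- tomato: tomato, 70 mm, bystander; origin at its underside
- garlic: garlic bulb, 50 mm, bystander; origin at its underside
- teaspoon: teaspoon with a red handle, 132 mm long, bystander lying at the front left; origin at its underside
- mill: small salt shaker of glass, 44 mm across, 90 mm high, bystander; origin at its underside
Mind the look-alikes: they are no part of the job. What is shaped like the egg_cup but orange or pink is not meant.

How it is judged:
By the outcome, as a careful person would: the job done as asked, in the order asked, and still so for the second after the job is handed in, while the arm keeps its last pose, push and grip.
It also fails if it takes over 67 s, if anything falls off the work surface, if the arm or the gripper's body presses on something with over 40 N, if the wrist force passes 120 N, or if a joint passes its speed limit or range.

## Working session

There is one attempt and no reset: what is moved stays moved. The work goes in short steps, Python scripts to look and compute and a shell command to move; the robot and the scene stay as the last step left them, time stands still between calls to the robot, and variables do not carry over. Pictures are saved under pics/ and viewed, at most 12 in all, crops included, and the job is handed in when it is done.

```bash
ls; mkdir -p pics; python3 - <<'E'
from station import *
import cv2
for n in("scene","top"):
    f=grab_frame(n); cv2.imwrite(f"pics/{n}0.png",f); p=camera_params(n); print(n,p)
s=get_state(); print(s, grip_point_offset)
E
```

```text
pics
scene {'vertical_fov': 52.478251931547796, 'cx': 257.8927119243566, 'cy': 190.80094480188262, 'view': array([[-9.05203806e-01, -4.24976936e-01,  8.20903692e-04,
         6.05795951e-01],
       [-3.01192555e-01,  6.40177084e-01, -7.06722255e-01,
         8.56031819e-02],
       [ 2.99815135e-01, -6.39974925e-01, -7.07490622e-01,
         8.49035176e-01],
       [ 0.00000000e+00,  0.00000000e+00,  0.00000000e+00,
         1.00000000e+00]])}
top {'vertical_fov': 44.450917273319796, 'cx': 259.4138853188082, 'cy': 189.93481227393212, 'view': array([[ 0.00726705, -0.99997033, -0.00255439,  0.1929218 ],
       [-0.97594757, -0.00653584, -0.21790738,  0.58862221],
       [ 0.21788422,  0.00407649, -0.97596611,  1.18900697],
       [ 0.        ,  0.        ,  0.        ,  1.        ]])}
{'t': 0.1, 'q': array([-9.45884446e-01,  3.59339460e-01,  1.11851041e-02, -2.71940720e-04,
       -1.22410082e+00, -2.88109676e-01]), 'qd': array([ 0.00075864, -0.00155954,  0.00179758,  0.00065473, -0.00157609,
        0.00042612]), 'joint_efforts': array([-1.60758365e-03, -5.84164596e+01,  2.93748593e+01,  7.01554388e+00,
        1.01484740e-02, -6.37810581e-05]), 'eef_pos': array([ 0.22290457, -0.63669359,  0.22572239]), 'ee_rot': array([ 3.14012129e+00, -1.69433173e-04, -2.80488291e+00]), 'force': array([0.20611244, 0.625135  , 0.4204851 ]), 'moment': array([-0.04078112,  0.02868883, -0.00314021]), 'gripper_force': 0.0, 'width': 0.08778303055251233} 0.0188
```

View pics/scene0.png

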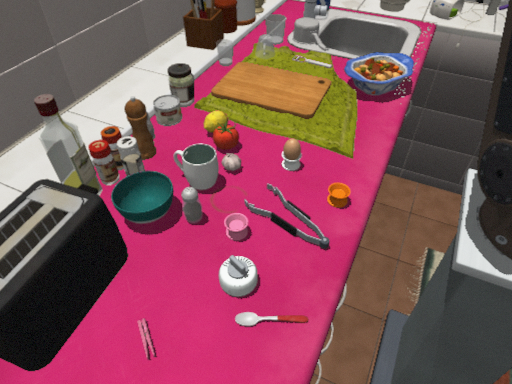

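View pics/top0.png

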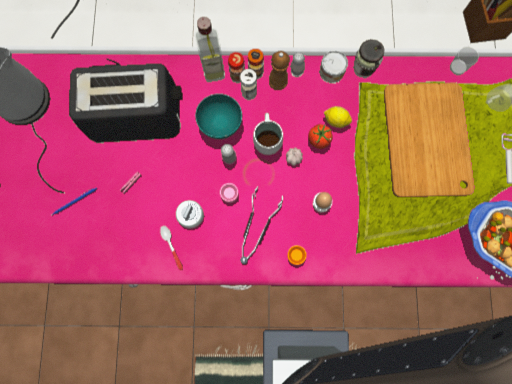

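The top view shows the timer at (189,214), the tongs lying from the pivot at (244,262) to the jaws at (256,188) and (282,200), and a white cup with the brown egg at (323,202). The look-alike cups are pink at (229,192) and orange at (297,256). The white cup at top (323,202) / scene (292,155) fits the description, because it is white and holds the egg. I'll confirm it in an enlarged crop.

```bash
cat > h.py <<'E'
import numpy as np, cv2
from station import *
P={n:camera_params(n) for n in("scene","top")}
def K(n):
    p=P[n]; f=192/np.tan(np.radians(p["vertical_fov"]/2)); return np.array([[f,0,p["cx"]],[0,f,p["cy"]],[0,0,1]])
def M(n): return K(n)@P[n]["view"][:3]
def px(n,X):
    h=M(n)@np.append(X,1); return h[:2]/h[2]
def plane(n,uv,z):
    V=P[n]["view"]; R=V[:3,:3]; c=-R.T@V[:3,3]; d=R.T@np.linalg.inv(K(n))@np.array([uv[0],uv[1],1.]); return c+d*(z-c[2])/d[2]
def tri(uvs,uvt):
    X=cv2.triangulatePoints(M("scene"),M("top"),np.float64(uvs).reshape(2,1),np.float64(uvt).reshape(2,1)).ravel(); X=X[:3]/X[3]
    return X,np.linalg.norm(px("scene",X)-uvs)+np.linalg.norm(px("top",X)-uvt)
E
python3 - <<'E'
import cv2,numpy as np
t=cv2.imread("pics/top0.png"); s=cv2.imread("pics/scene0.png")
a=cv2.resize(t[175:275,165:345],None,fx=4.4,fy=4.4,interpolation=cv2.INTER_CUBIC)
b=cv2.resize(s[130:300,205:365],None,fx=3.5,fy=3.5,interpolation=cv2.INTER_CUBIC)
cv2.imwrite("pics/ct.png",a);cv2.imwrite("pics/cs.png",b);print(a.shape,b.shape)
from h import *
for n,im in(("top",t),("scene",s)):
    hsv=cv2.cvtColor(im,cv2.COLOR_BGR2HSV)
    H,S,V=cv2.split(hsv)
    for nm,m in(("white",(S<70)&(V>120)),("brown",(H>3)&(H<20)&(S>60)&(V>60)&(V<235)),("black",(V<70)),("notpink",(~((H>160)&(S>150))))):
        k,l,st,c=cv2.connectedComponentsWithStats(m.astype(np.uint8))
        for i in range(1,k):
            x,y=c[i]
            ok=(165<x<345 and 175<y<275) if n=="top" else (205<x<365 and 130<y<300)
            if ok and st[i,4]>25: print(n,nm,st[i],c[i].round(1))
E
```

```text
(440, 792, 3) (595, 560, 3)
top white [224 188  10  10  72] [228.7 192.6]
top white [313 193  15  19  71] [317.6 204.8]
top white [269 196  14  23  41] [277.  207.7]
top white [176 200  27  27 533] [188.8 213.1]
top white [161 226  13  25 145] [166.3 235.4]
top white [241 230  23  33  88] [248.2 248.6]
top brown [316 192  16  16 188] [323.4 199.9]
top brown [288 246  18  19 142] [296.8 255.3]
top black [259 220  11  23  32] [264.2 231.2]
top notpink [220 183  18  20 304] [228.7 192.5]
top notpink [240 186  44  78 453] [256.3 227.7]
top notpink [312 192  21  21 341] [322.  201.8]
top notpink [175 200  29  29 649] [189.2 213.9]
top notpink [160 225  22  45 249] [169.1 242. ]
top notpink [287 245  20  21 313] [296.5 254.8]
scene white [282 151  16  19 123] [288.1 163.1]
scene white [222 153  18  15 199] [230.4 160.2]
scene white [273 187  14  16  30] [279.7 193.6]
scene white [249 204  22   9  40] [258.1 208. ]
scene white [294 208  30  29  58] [309.3 221.3]
scene white [296 228  26  13  41] [308.1 234.8]
scene white [ 219  255   38   40 1005] [236.5 274.1]
scene white [336 284  11  26  84] [342.3 297. ]
scene brown [211 125  27  24 356] [224.5 136.3]
scene brown [284 138  16  22 281] [291.7 149.1]
scene brown [328 183  23  25 320] [337.9 195.2]
scene black [288 201  22  18  44] [298.9 209.9]
scene black [270 213  28  23 219] [283.3 224.2]
scene black [319 242  10   7  45] [323.4 245.2]
scene notpink [     0      0    512    384 131230] [266.3 162.7]
scene notpink [221 153  20  18 283] [231.1 161.6]
scene notpink [ 244  183   86   66 1169] [291.5 219.6]
scene notpink [327 182  24  26 468] [338.  194.5]
scene notpink [224 213  24  28 552] [236.  226.1]
scene notpink [ 218  255   40   42 1337] [237.8 275.8]
```

View pics/ct.png

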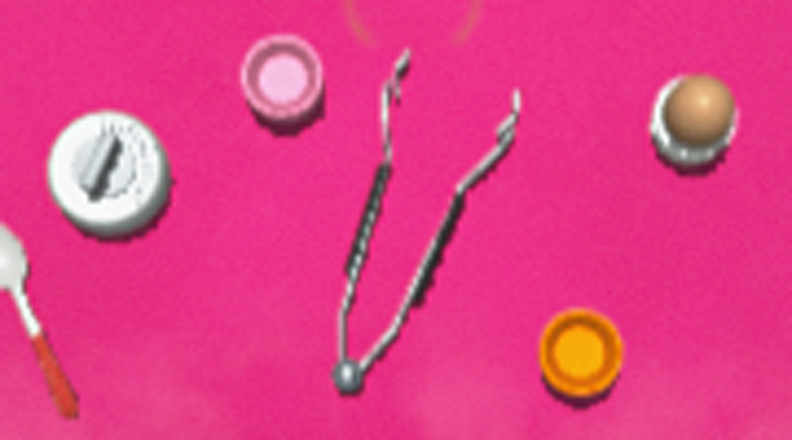

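View pics/cs.png

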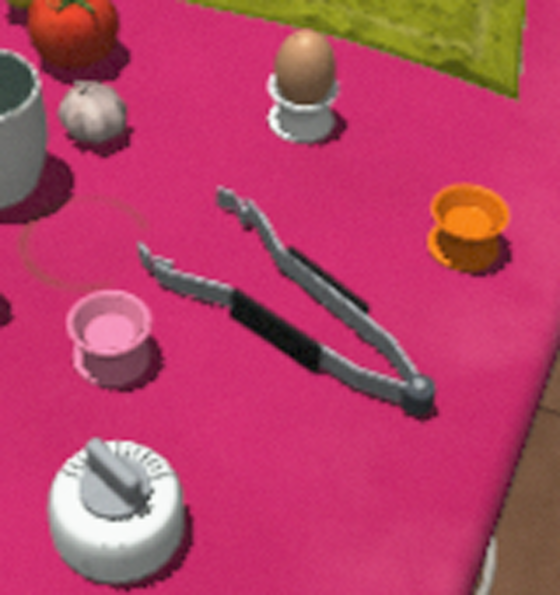

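The white cup with the brown egg (top crop (695,120), scene crop (303,90)) is the one meant; the empty pink and orange cups are decoys. The timer key bar runs from about (115,137) to (90,195) in the top crop. The tongs' pivot is at (348,376), with grips at (367,218) and (440,247).

```bash
python3 - <<'E'
from h import *
T=lambda x,y:(np.array([x,y])+.5)/4.4-.5+[165,175]
S=lambda x,y:(np.array([x,y])+.5)/3.5-.5+[205,130]
def show(n,t,s):
    X,e=tri(S(*s),T(*t)); print(n,X.round(4),"err",e.round(2))
show("bar far top",(112,134),(95,441)); show("bar near top",(90,190),(142,489))
show("pivot",(348,376),(418,388))
show("Lgrip fwd top",(386,165),(234,290)); show("Lgrip rear top",(350,268),(323,345))
show("Ljaw",(406,53),(141,245)); show("Rjaw",(517,95),(221,190))
show("egg",(699,110),(305,65))
for nm,(x,y),z in(("pivot",(348,376),.02),("Lf",(385,165),.026),("Lr",(349,272),.026),("Rf",(460,195),.026),("Rr",(418,300),.026),("Ljaw",(403,60),.02),("Rjaw",(513,105),.02),("egg",(699,110),.06),("eggblobcupL",(652,122),.034),("cupR",(737,122),.034),("barA",(112,134),.066),("barB",(90,190),.066),("timerL",(48,170),.03),("timerR",(170,180),.03),("spoontip",(8,260),.005)):
    print(nm,plane("top",T(x,y),z).round(4))
# timer circle via contour
print("timer top c",plane("top",(188.8,213.1),.038).round(4))
im=cv2.imread("pics/scene0.png")
print("egg silhouette centre from both", *[v for v in tri(np.array([291.7,149.1])-[0,0],np.array([323.4,199.9]))])
print("egg top ray at.048",plane("top",(323.4,199.9),.05).round(4))
E
```

```text
bar far top [0.5448 0.3807 0.0636] err 0.49
bar near top [0.5112 0.3935 0.0576] err 0.86
pivot [0.4054 0.238  0.0182] err 0.7
Lgrip fwd top [0.5347 0.2161 0.0215] err 0.02
Lgrip rear top [0.4688 0.2373 0.0256] err 1.14
Ljaw [0.6064 0.2042 0.0194] err 0.31
Rjaw [0.5803 0.1344 0.0186] err 0.03
egg [0.5647 0.025  0.0524] err 0.05
pivot [0.4046 0.2379 0.02  ]
Lf [0.5339 0.2166 0.026 ]
Lr [0.4673 0.238  0.026 ]
Rf [0.5155 0.1701 0.026 ]
Rr [0.4505 0.1956 0.026 ]
Ljaw [0.6021 0.2061 0.02  ]
Rjaw [0.5736 0.137  0.02  ]
egg [0.5631 0.026  0.06  ]
eggblobcupL [0.5606 0.0517 0.034 ]
cupR [ 0.561  -0.0008  0.034 ]
barA [0.5448 0.3804 0.066 ]
barB [0.5106 0.3923 0.066 ]
timerL [0.5287 0.4246 0.03  ]
timerR [0.5229 0.3491 0.03  ]
spoontip [0.4759 0.4516 0.005 ]
timer top c [0.528  0.3873 0.038 ]
egg silhouette centre from both [0.56462248 0.02481965 0.04943365] 0.1537506675436493
egg top ray at.048 [0.5643 0.0249 0.05  ]
```

Both views agree on heights and sizes: bar top about 0.06 m and 36 mm long, egg centre at 0.050 m, pivot at 0.018 m, and all of it within reach. So:
- Timer axis: (0.528, 0.387), bar at yaw −20°.
- Tongs origin: (0.494, 0.206), yaw −20°.
- Egg: (0.5645, 0.025).

Moving now.

```bash
cat >> h.py <<'E'
from scipy.spatial.transform import Rotation as Ro
def to(x,y,z,yaw):
    s=get_state(); R=Ro.from_euler('xyz',s['ee_rot']); G=Ro.from_euler('xyz',[np.pi,0,yaw])
    print('pos',s['eef_pos'].round(4),'rot',s['ee_rot'].round(4),'q6',s['q'][5].round(3),'t',s['t'])
    print('shift cm',(R.inv().apply(np.array([x,y,z])-s['eef_pos'])*100).round(2),'turn',(R.inv()*G).as_rotvec().round(3))
E
python3 -m creep '[[[8.7,-42.5,31.4,0,0,0,-1.2],[8.7,-42.5,31.4,0,0,0,-1.2],[8.7,-42.5,31.4,0,0,0,-1.2],[8.7,-42.5,31.4,0,0,0,-1.2],[8.7,-42.5,31.4,0,0,0,-1.2],[8.7,-42.5,31.4,0,0,0,-1.2],[8.7,-42.5,31.4,0,0,0,-1.2],[8.7,-42.5,31.4,0,0,0,-1.2],[8.7,-42.5,31.4,0,0,0,-1.2],[8.7,-42.5,31.4,0,0,0,-1.2],[8.7,-42.5,31.4,0,0,0,-1.2],[8.7,-42.5,31.4,0,0,0,-1.2]]]' 20
python3 -c "
from h import *
to(.528,.387,.12,-.35)"
```

```text
t: 1.6
eef_pos: [0.5198, -0.2011, 0.2265]
ee_rot: [3.141, 0.0, -1.606]
force: [-0.6, -0.6, -1.0]
width: 0.0871
gripper_force: 0.0
pos [ 0.5198 -0.2011  0.2265] rot [ 3.1413  0.     -1.606 ] q6 -0.017 t 1.6
shift cm [-58.8    1.24  10.65] turn [ 0.     0.    -1.256]
```

```bash

python3 -m creep '[[[6,-58.8,1.2,10.6,0,0,-1.256],[6,-58.8,1.2,10.6,0,0,-1.256],[6,-58.8,1.2,10.6,0,0,-1.256],[6,-58.8,1.2,10.6,0,0,-1.256],[6,-58.8,1.2,10.6,0,0,-1.256],[6,-58.8,1.2,10.6,0,0,-1.256],[6,-58.8,1.2,10.6,0,0,-1.256],[6,-58.8,1.2,10.6,0,0,-1.256],[6,-58.8,1.2,10.6,0,0,-1.256],[6,-58.8,1.2,10.6,0,0,-1.256],[6,-58.8,1.2,10.6,0,0,-1.256],[6,-58.8,1.2,10.6,0,0,-1.256],[6,-58.8,1.2,10.6,0,0,-1.256]]]' 20
python3 -c "
from h import *
to(.528,.387,.048,-.35)"
```

```text
t: 3.22
eef_pos: [0.5288, 0.3865, 0.1211]
ee_rot: [-3.141, -0.0, -0.35]
force: [0.4, -0.0, -0.1]
width: 0.0601
gripper_force: 0.0
pos [0.5288 0.3865 0.1211] rot [-3.1411e+00 -1.0000e-04 -3.5040e-01] q6 0.292 t 3.225
shift cm [-0.1  -0.02  7.31] turn [-0. -0. -0.]
```

```bash

python3 -m creep '[[[5,0,0,3,0,0,0],[5,0,0,5.5,0,0,0],[5,0,0,7.3,0,0,0],[5,0,0,7.3,0,0,0],[0.8,0,0,7.3,0,0,0],[0.8,0,0,7.3,0,0,0],[0.8,0,0,7.3,0,0,0],[0.8,0,0,7.3,0,0,0]]]' 20
python3 -c "
from h import *
s=get_state();print(s['force'],s['moment'])
f=grab_frame('scene');cv2.imwrite('pics/k1.png',cv2.resize(f[190:340,150:350],None,fx=3,fy=3,interpolation=cv2.INTER_CUBIC))"
```

```text
t: 4.22
eef_pos: [0.5285, 0.388, 0.048]
ee_rot: [-3.141, -0.0, -0.349]
force: [1.0, 1.0, 0.6]
width: 0.0156
gripper_force: 0.0
[1.00496943 0.96421145 0.57530134] [-0.0702975   0.17135277  0.03148719]
```

View pics/k1.png

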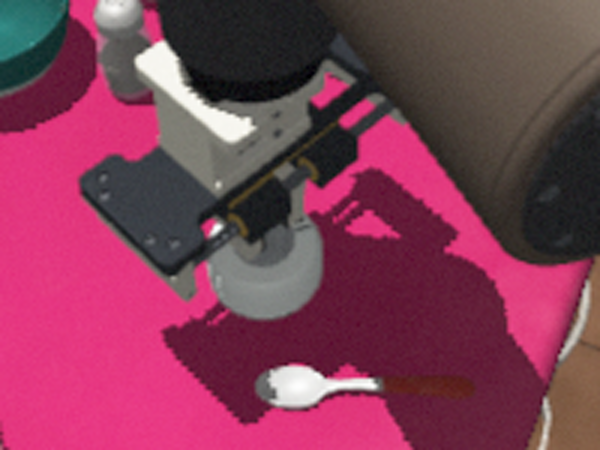

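The picture shows the fingers straddling the key bar over the timer at (262,235), still closing (15.6 mm). I'll finish the grip and make the first part turn.

```bash

python3 -m creep '[[[0.5,0,0,0,0,0,0],[0.5,0,0,0,0,0,0],[0.5,0,0,0,0,0,0],[0.5,0,0,0,0,0,0.12],[0.5,0,0,0,0,0,0.24],[0.5,0,0,0,0,0,0.36],[0.5,0,0,0,0,0,0.48],[0.5,0,0,0,0,0,0.6],[0.5,0,0,0,0,0,0.72],[0.5,0,0,0,0,0,0.84],[0.5,0,0,0,0,0,0.84]]]' 25
python3 -c "
from h import *
s=get_state();print(s['force'],s['moment'],s['q'])"
```

```text
t: 5.65
eef_pos: [0.5291, 0.3888, 0.0478]
ee_rot: [-3.14, 0.001, -1.188]
force: [2.7, 4.7, -0.6]
width: 0.0098
gripper_force: 25.0
[ 2.70550795  4.73413826 -0.59069099] [ 1.74557868 -0.96743781 -0.01881142] [ 9.30263820e-01  4.81942371e-01 -2.39000815e-01  2.00146749e-04
 -8.47583147e-01 -5.47369687e-01]
```

```bash

python3 -m creep '[[[2,0,0,0,0,0,0],[2,0,0,0,0,0,0],[0.5,0,0,0,0,0,0],[0.5,0,0,0,0,0,0],[0.5,0,0,0,0,0,0],[0.5,0,0,0,0,0,0.12],[0.5,0,0,0,0,0,0.24],[0.5,0,0,0,0,0,0.36],[0.5,0,0,0,0,0,0.48],[0.5,0,0,0,0,0,0.6],[0.5,0,0,0,0,0,0.72],[0.5,0,0,0,0,0,0.84],[0.5,0,0,0,0,0,0.84]]]' 25
python3 -c "
from h import *
s=get_state();print(s['force'],s['moment'],s['q'])"
```

```text
t: 7.28
eef_pos: [0.5294, 0.388, 0.0476]
ee_rot: [-3.141, 0.001, -2.03]
force: [4.7, -0.1, -3.3]
width: 0.0096
gripper_force: 25.0
[ 4.71676833 -0.11429975 -3.25624389] [ 0.16226426 -1.79011032 -0.01106954] [ 9.29463855e-01  4.82270716e-01 -2.39535266e-01  9.90129402e-04
 -8.47617993e-01 -1.38940397e+00]
```

```bash

python3 -m creep '[[[2,0,0,0,0,0,0],[2,0,0,0,0,0,0],[0.5,0,0,0,0,0,0],[0.5,0,0,0,0,0,0],[0.5,0,0,0,0,0,0],[0.5,0,0,0,0,0,0.12],[0.5,0,0,0,0,0,0.24],[0.5,0,0,0,0,0,0.36],[0.5,0,0,0,0,0,0.48],[0.5,0,0,0,0,0,0.6],[0.5,0,0,0,0,0,0.66],[0.5,0,0,0,0,0,0.70],[0.5,0,0,0,0,0,0.73],[0.5,0,0,0,0,0,0.73]]]' 25
python3 -c "
from h import *
s=get_state();print(s['force'],s['moment'],s['q'],s['ee_rot'])"
```

```text
t: 9.02
eef_pos: [0.5287, 0.3878, 0.0476]
ee_rot: [-3.141, 0.0, -2.758]
force: [3.6, -2.4, -0.7]
width: 0.01
gripper_force: 25.2
[ 3.60040889 -2.40924693 -0.68540182] [-0.52260729 -1.4045572   0.38264973] [ 9.29920210e-01  4.81820792e-01 -2.39920512e-01  4.98475805e-04
 -8.48784947e-01 -2.11784251e+00] [-3.14141353e+00  4.25247928e-04 -2.75838920e+00]
```

The moment about the key has risen to 0.38 N m, so the stop is near. I'll press a little further to be sure.

```bash

python3 -m creep '[[[0.5,0,0,0,0,0,0.03],[0.5,0,0,0,0,0,0.06],[0.5,0,0,0,0,0,0.06]]]' 25
python3 -c "
from h import *
s=get_state();print(s['force'],s['moment'],s['q'],s['ee_rot'])"
```

```text
t: 9.4
eef_pos: [0.5286, 0.3878, 0.0476]
ee_rot: [-3.142, 0.0, -2.82]
force: [3.9, -1.5, -1.8]
width: 0.0099
gripper_force: 25.3
[ 3.87877694 -1.48682947 -1.76784031] [-0.63143438 -1.8166276   0.45809123] [ 9.29949751e-01  4.81828392e-01 -2.39926906e-01  3.32907579e-04
 -8.48825095e-01 -2.17908996e+00] [-3.14151097e+00  3.19985365e-04 -2.81971655e+00]
```

The stop has been reached: a steady 0.46 N m, after 2.47 rad of turn. I'll let go, rise and move over to the tongs.

```bash

python3 -m creep '[[[4,0,0,0,0,0,0],[4,0,0,0,0,0,0],[4,0,0,0,0,0,0],[8.7,0,0,-5,0,0,0],[8.7,0,0,-8,0,0,0],[8.7,0,0,-8,0,0,0],[8.7,0,0,-8,0,0,0],[8.7,0,0,-8,0,0,0]]]' 20
python3 - <<'E'
from h import *
to(.494,.2055,.10,-3.491)
f=grab_frame('top');cv2.imwrite('pics/t2.png',f)
print(plane('top',(296.7,255),.034))
g=grab_frame('scene');cv2.imwrite('pics/s2.png',g)
c=np.hstack([cv2.resize(f[180:280,160:300],(560,400),interpolation=cv2.INTER_CUBIC),cv2.resize(g[230:310,210:258],(240,400),interpolation=cv2.INTER_CUBIC)]);cv2.imwrite('pics/c2.png',c)
E
```

```text
t: 10.4
eef_pos: [0.5277, 0.3873, 0.1263]
ee_rot: [-3.141, -0.002, -2.819]
force: [-0.1, -0.5, -0.2]
width: 0.0836
gripper_force: 0.0
pos [0.5277 0.3873 0.1263] rot [-3.1406e+00 -2.0000e-03 -2.8190e+00] q6 -2.178 t 10.4
shift cm [  8.96 -16.17   2.66] turn [-0.002 -0.002  0.672]
[0.41792086 0.09690139 0.034     ]
```

View pics/c2.png

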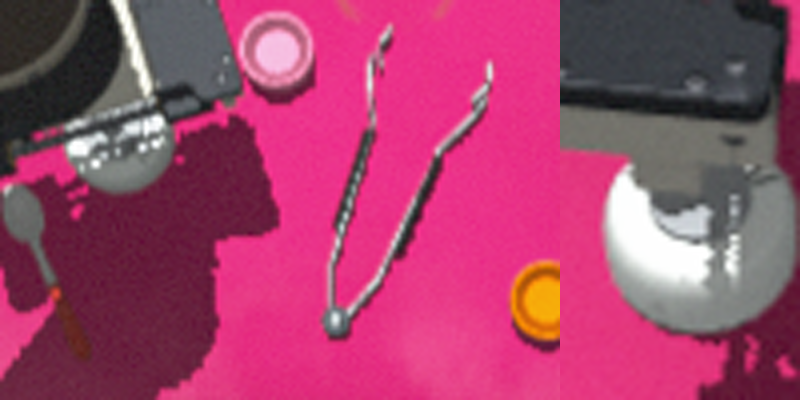

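The gripper still hides the key, and the tongs (pivot (336,322), grips (355,180) and (420,200)) are unmoved. I'll go over the tongs and check the key from there.

```bash

python3 -m creep '[[[8.7,9,-16.2,2.7,0,0,0.672],[8.7,9,-16.2,2.7,0,0,0.672],[8.7,9,-16.2,2.7,0,0,0.672],[8.7,9,-16.2,2.7,0,0,0.672],[8.7,9,-16.2,2.7,0,0,0.672],[8.7,9,-16.2,2.7,0,0,0.672]]]' 20
python3 - <<'E'
from h import *
to(.494,.2055,.005,-3.491)
f=grab_frame('top');g=grab_frame('scene')
c=np.hstack([cv2.resize(f[195:235,170:210],(400,400),interpolation=cv2.INTER_CUBIC),cv2.resize(g[250:300,212:262],(400,400),interpolation=cv2.INTER_CUBIC)]);cv2.imwrite('pics/c3.png',c)
E
```

```text
t: 11.25
eef_pos: [0.4947, 0.2062, 0.1005]
ee_rot: [3.142, 0.0, 2.795]
force: [-1.2, 0.4, 0.5]
width: 0.0871
gripper_force: 0.0
pos [0.4947 0.2062 0.1005] rot [3.1415e+00 1.0000e-04 2.7953e+00] q6 -2.678 t 11.25
shift cm [ 0.04 -0.09  9.55] turn [0.    0.    0.003]
```

View pics/c3.png

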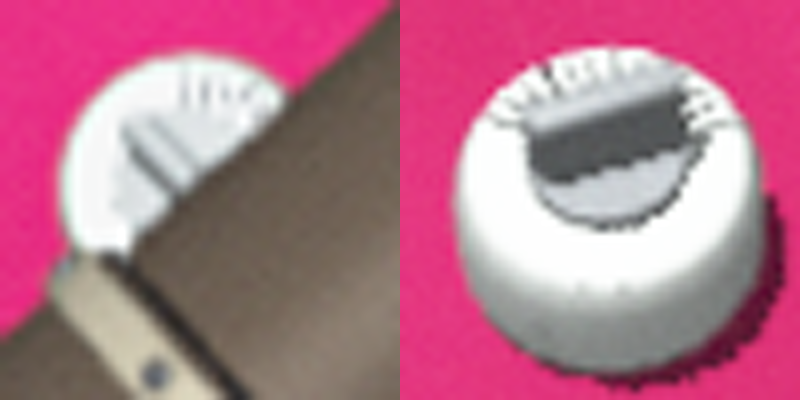

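The picture shows the key bar turned to a new angle, with its top edge from (530,120) to (680,78) in the scene crop. I'll work out that angle, and lower over the grips and close lightly.

```bash
python3 - <<'E'
from h import *
a=plane('scene',(228.2,265),.066);b=plane('scene',(247,259.7),.066);d=a-b;print(a,b,np.linalg.norm(d),np.arctan2(d[1],d[0]))
a=plane('scene',np.array([93,443])/3.5+[205,130],.066);b=plane('scene',np.array([142,489])/3.5+[205,130],.066);d=a-b;print(np.linalg.norm(d),np.arctan2(d[1],d[0]))
E
python3 -m creep '[[[8.7,0,-0.1,5,0,0,0],[8.7,0,-0.1,8,0,0,0],[8.7,0,-0.1,9.5,0,0,0],[8.7,0,-0.1,9.5,0,0,0],[6,0,-0.1,9.5,0,0,0],[6,0,-0.1,9.5,0,0,0],[6,0,-0.1,9.5,0,0,0],[6,0,-0.1,9.5,0,0,0]]]' 20
```

```text
[0.53951836 0.40308805 0.066     ] [0.51378857 0.37823729 0.066     ] 0.035771243331802524 0.768021235015006
0.03891551300684211 -0.3832843154299512
t: 12.35
eef_pos: [0.4943, 0.2048, 0.006]
ee_rot: [3.141, 0.0, 2.792]
force: [-0.2, 0.6, -0.0]
width: 0.0606
gripper_force: 0.0
```

The bar measures 44°, where about 20° was expected. I'll re-measure its angle by code, then and now, to see whether it has run back.

```bash
cat > bar.py <<'E'
from h import *
def bar(g8,name=''):   # 400x400 crop, 8x, offset (212,250)
    hsv=cv2.cvtColor(g8,cv2.COLOR_BGR2HSV); m=((hsv[...,2]<125)&(hsv[...,1]<70)).astype(np.uint8); m[220:]=0
    k,l,st,c=cv2.connectedComponentsWithStats(m); i=1+np.argmax(st[1:,4]); x0,y0,w,h,a=st[i]
    xs=np.arange(x0+int(.15*w),x0+int(.85*w)); top=np.array([np.where(l[:,x]==i)[0].min() for x in xs])
    p=np.polyfit(xs,top,1); e=[(x,np.polyval(p,x)) for x in (x0,x0+w)]
    A,B=[plane('scene',((x+.5)/8-.5+212,(y+.5)/8-.5+250),.066) for x,y in e]
    d=A-B; print(name,st[i],e,'len',np.hypot(*d[:2]).round(4),'yaw',np.arctan2(d[1],d[0]).round(3))
if __name__=='__main__':
    bar(cv2.imread('pics/c3.png')[:,400:],'t11.25')
    g=grab_frame('scene'); bar(cv2.resize(g[250:300,212:262],(400,400),interpolation=cv2.INTER_CUBIC),get_state()['t'])
    for yaw in (.32,.39,.77):
        print(yaw,[px('scene',np.array([.528+s*.019*np.cos(yaw),.387+s*.019*np.sin(yaw),.066])).round(1) for s in(1,-1)])
E
python3 bar.py
```

```text
t11.25 [ 130   92  171   92 8372] [(np.int32(130), np.float64(139.6875292265666)), (np.int32(301), np.float64(84.09560617635479))] len 0.0412 yaw 0.814
12.4 [ 131   90  171   94 8600] [(np.int32(131), np.float64(140.6645623538672)), (np.int32(302), np.float64(82.03302196911825))] len 0.0415 yaw 0.832
0.32 [array([227.7, 259.5]), array([248.2, 261.6])]
0.39 [array([227.6, 260.1]), array([248.3, 261. ])]
0.77 [array([227.9, 263.4]), array([247.8, 257.8])]
```

The bar sits at yaw 0.81 and creeps back only at the stated 0.016 rad/s, so the key now stands near 2.0, not 2.4. I'll go back and wind it to the stop again, watching the moment, and pick up the tongs afterwards.

```bash

python3 -m creep '[[[8.7,0,0,0,0,0,0],[8.7,0,0,0,0,0,0],[8.7,0,0,-5,0,0,0],[8.7,0,0,-11.4,0,0,0],[5,3.1,18.3,-11.4,0,0,-1.14],[5,3.1,18.3,-11.4,0,0,-1.14],[5,3.1,18.3,-11.4,0,0,-1.14],[5,3.1,18.3,-11.4,0,0,-1.14],[5,3.1,18.3,-11.4,0,0,-1.14],[5,3.1,18.3,-11.4,0,0,-1.14],[5,3.1,18.3,-11.4,0,0,-1.14],[5,3.1,18.3,-11.4,0,0,-1.14]]]' 25
python3 -c "
from h import *
to(.528,.387,.048,-2.35)"
```

```text
t: 13.9
eef_pos: [0.5275, 0.3872, 0.1194]
ee_rot: [3.142, -0.0, -2.355]
force: [0.9, 0.5, -0.6]
width: 0.0499
gripper_force: 0.0
pos [0.5275 0.3872 0.1194] rot [ 3.1416e+00 -3.0000e-04 -2.3546e+00] q6 -1.714 t 13.9
shift cm [-0.02 -0.05  7.14] turn [ 0.    -0.    -0.005]
```

```bash

python3 -m creep '[[[5,0,0,4,0,0,0],[5,0,0,6.5,0,0,0],[5,0,0,7.2,0,0,0],[0.5,0,0,7.2,0,0,0],[0.5,0,0,7.2,0,0,0],[0.5,0,0,7.2,0,0,0],[0.5,0,0,7.2,0,0,0],[0.5,0,0,7.2,0,0,0],[0.5,0,0,7.2,0,0,0],[0.5,0,0,7.2,0,0,0]]]' 25
python3 -c "
from h import *
s=get_state();print(s['moment'],s['ee_rot'])"
python3 -m creep '[[[0.5,0,0,0,0,0,0.07],[0.5,0,0,0,0,0,0.14],[0.5,0,0,0,0,0,0.2],[0.5,0,0,0,0,0,0.2]]]' 25
python3 -c "
from h import *
s=get_state();print(s['moment'],s['ee_rot'])"
```

```text
t: 15.15
eef_pos: [0.5281, 0.3868, 0.0481]
ee_rot: [-3.141, 0.0, -2.351]
force: [3.2, -4.8, 3.9]
width: 0.0099
gripper_force: 24.9
[-1.75640169 -1.00559239  0.0109217 ] [-3.14081487e+00  2.01917572e-04 -2.35085736e+00]
t: 15.65
eef_pos: [0.5279, 0.387, 0.0481]
ee_rot: [-3.141, 0.0, -2.55]
force: [2.1, -4.5, 4.8]
width: 0.0098
gripper_force: 24.8
[-1.45154861 -0.56949035  0.22073348] [-3.14113734e+00  3.12371609e-04 -2.55035192e+00]
```

The moment builds linearly from about −2.35 rad (0.22 N m at −2.55, and 0.38 and 0.46 N m further on before), while the bar rests at −2.34 when released. So the stop is at −2.35: the key was already partly wound at the start, and the rest was elastic give. It is on the stop again, so I'll ease off, let go, and return to the tongs.

```bash

python3 -m creep '[[[0.5,0,0,0,0,0,-0.1],[4,0,0,0,0,0,-0.15],[4,0,0,0,0,0,-0.15],[4,0,0,0,0,0,-0.15],[8.7,0,0,-5,0,0,-0.15],[8.7,0,0,-8,0,0,-0.15],[8.7,0,0,-8,0,0,0]]]' 25
python3 -c "
from h import *
to(.494,.2055,.10,-3.491)"
```

```text
t: 16.52
eef_pos: [0.5287, 0.3888, 0.1308]
ee_rot: [3.14, 0.005, -2.554]
force: [-0.3, -0.1, -1.0]
width: 0.0644
gripper_force: 0.0
pos [0.5287 0.3888 0.1308] rot [ 3.1401  0.0053 -2.5537] q6 -1.914 t 16.525
shift cm [ 13.07 -13.33   3.  ] turn [0.004 0.004 0.937]
```

```bash

python3 -m creep '[[[8.7,13,-13.3,2.9,0,0,0.937],[8.7,13,-13.3,2.9,0,0,0.937],[8.7,13,-13.3,2.9,0,0,0.937],[8.7,13,-13.3,2.9,0,0,0.937],[8.7,13,-13.3,2.9,0,0,0.937],[8.7,13,-13.3,2.9,0,0,0.937],[8.7,13,-13.3,2.9,0,0,0.937]]]' 20
python3 - <<'E'
from h import *
from bar import bar
to(.494,.2055,.006,-3.491)
g=grab_frame('scene'); bar(cv2.resize(g[250:300,212:262],(400,400),interpolation=cv2.INTER_CUBIC))
f=grab_frame('top')
for n,im in(('scene',g),('top',f)):
    h=cv2.cvtColor(im,cv2.COLOR_BGR2HSV); o=cv2.imread(f'pics/{n}0.png')
    # pivot knob patch shift vs start
    (x,y)=(348/4.4+165,376/4.4+175) if n=='top' else (418/3.5+205,388/3.5+130); x,y=int(x),int(y)
    r=cv2.matchTemplate(im[y-12:y+13,x-12:x+13],o[y-6:y+7,x-6:x+7],cv2.TM_CCOEFF_NORMED); print(n,cv2.minMaxLoc(r)[1::2])
E
```

```text
t: 17.4
eef_pos: [0.4936, 0.2046, 0.0985]
ee_rot: [3.142, -0.0, 2.8]
force: [0.0, -0.3, 0.3]
width: 0.0869
gripper_force: 0.0
pos [0.4936 0.2046 0.0985] rot [ 3.1416e+00 -1.0000e-04  2.7995e+00] q6 -2.673 t 17.4
shift cm [-0.    0.1   9.25] turn [ 0.    -0.     0.007]
 [ 130   92  172   92 8367] [(np.int32(130), np.float64(139.7704918032787)), (np.int32(302), np.float64(83.72659531228834))] len 0.0415 yaw 0.814
scene (0.5924633145332336, (6, 6))
top (0.5315369963645935, (6, 6))
```

The bar is at the same stop angle (0.814), so the timer is fully wound, and the tongs haven't moved. Next I'll descend and squeeze the grips to 4.7 cm.

```bash

python3 -m creep '[[[8.7,0,0.1,5,0,0,0.007],[8.7,0,0.1,8,0,0,0.007],[8.7,0,0.1,9.3,0,0,0.007],[4.7,0,0.1,9.3,0,0,0.007],[4.7,0,0.1,9.3,0,0,0.007],[4.7,0,0.1,9.3,0,0,0.007],[4.7,0,0.1,9.3,0,0,0.007],[4.7,0,0.1,9.3,0,0,0.007],[4.7,0,0.1,9.3,0,0,0.007],[4.7,0,0.1,9.3,0,0,0.007]]]' 20
```

```text
t: 18.75
eef_pos: [0.4947, 0.2057, 0.0064]
ee_rot: [3.14, 0.001, 2.789]
force: [-1.3, -1.3, 6.2]
width: 0.0472
gripper_force: 10.1
```

```bash

python3 -m creep '[[[4.7,0,0,-1,0,0,0],[4.7,0,0,-3,0,0,0],[4.7,0,0,-6,0,0,0],[4.7,0,0,-9,0,0,0],[4.7,0,0,-12,0,0,0],[4.7,0,0,-13,0,0,0],[4.7,0,0,-13,0,0,0]]]' 20
python3 - <<'E'
from h import *
f=grab_frame('top');g=grab_frame('scene');cv2.imwrite('pics/t4.png',f);cv2.imwrite('pics/s4.png',g)
c=np.hstack([cv2.resize(f[150:280,220:350],(400,400),interpolation=cv2.INTER_CUBIC),cv2.resize(g[100:230,210:340],(400,400),interpolation=cv2.INTER_CUBIC)]);cv2.imwrite('pics/c4.png',c)
to(.4695,.025,.14,-np.pi)
E
```

```text
t: 19.62
eef_pos: [0.494, 0.2054, 0.1359]
ee_rot: [3.141, 0.0, 2.788]
force: [0.4, 0.5, -1.9]
width: 0.0472
gripper_force: 8.0
pos [0.4933 0.2049 0.1345] rot [-3.1404e+00 -1.1000e-03  2.7881e+00] q6 -2.685 t 19.725
shift cm [ -3.99 -17.7   -0.53] turn [-0.001 -0.001 -0.354]
```

View pics/c4.png

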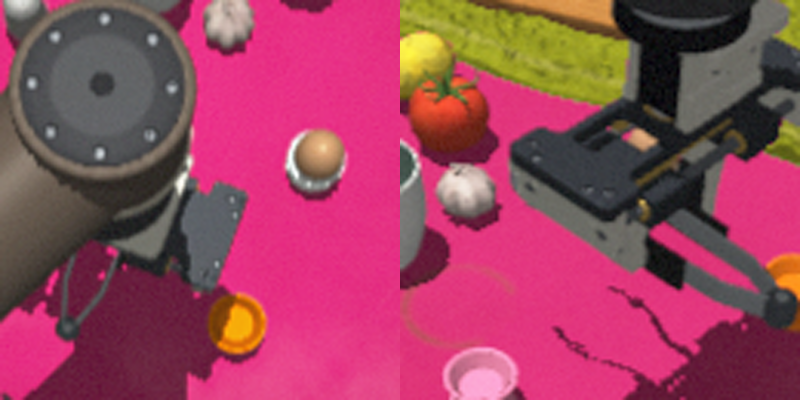

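The tongs are held level in the fingers (pivot at (68,328) in the top crop), and the egg and the other things are undisturbed. I'll carry the tongs over and line up above the egg.

```bash

python3 -m creep '[[[4.7,-0.3,-1.5,-0.3,0,0,-0.03],[4.7,-1,-4.5,-0.5,0,0,-0.09],[4.7,-1.8,-8,-0.5,0,0,-0.16],[4.7,-2.6,-11.5,-0.5,0,0,-0.23],[4.7,-3.3,-14.5,-0.5,0,0,-0.29],[4.7,-3.8,-16.8,-0.5,0,0,-0.335],[4.7,-4,-17.7,-0.5,0,0,-0.354],[4.7,-4,-17.7,-0.5,0,0,-0.354],[4.7,-4,-17.7,-0.5,0,0,-0.354]]]' 20
python3 - <<'E'
from h import *
f=grab_frame('top');g=grab_frame('scene');cv2.imwrite('pics/t5.png',f);cv2.imwrite('pics/s5.png',g)
c=np.hstack([cv2.resize(f[160:260,280:380],(400,400),interpolation=cv2.INTER_CUBIC),cv2.resize(g[80:180,240:340],(400,400),interpolation=cv2.INTER_CUBIC)]);cv2.imwrite('pics/c5.png',c)
to(.4695,.025,.042,-np.pi)
E
```

```text
t: 20.85
eef_pos: [0.4705, 0.0259, 0.1403]
ee_rot: [-3.141, -0.0, -3.141]
force: [-0.8, 0.8, -1.4]
width: 0.0471
gripper_force: 8.0
pos [0.4705 0.026  0.1404] rot [-3.1415e+00 -2.0000e-04 -3.1404e+00] q6 -2.044 t 20.95
shift cm [ 0.1  -0.1   9.84] turn [-0.    -0.     0.001]
```

View pics/c5.png

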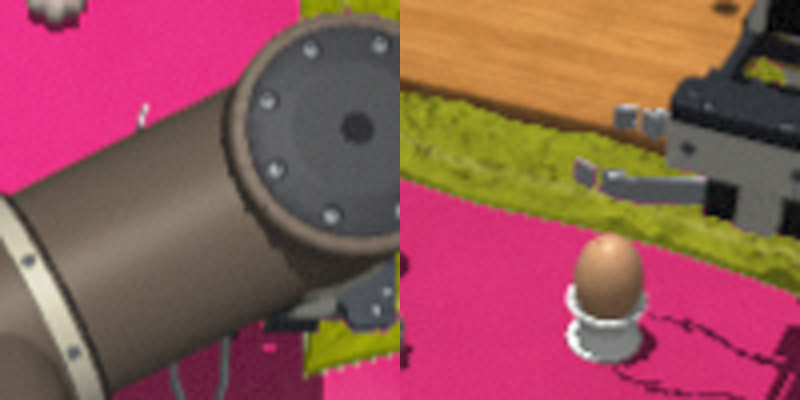

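The scene crop shows the two jaws at (597,178) and (640,120), above and either side of the egg at (608,275). I'll check the jaw positions by rays.

```bash
python3 - <<'E'
from h import *
X=np.array([.4705,.026])
for nm,dy in(('L',.0315),('R',-.0315)):
    for dx in(.085,.095,.105): print(nm,dx,px('scene',[.4705+dx,.026+dy,.147]).round(1),px('top',[.4705+dx,.026+dy,.147]).round(1))
for uv in((289.2,124.5),(300,110)): print(plane('scene',uv,.147).round(4))
print('tip top', plane('top',(315.8,188.8),.15).round(4))
# egg
g=cv2.imread('pics/s5.png');h=cv2.cvtColor(g,cv2.COLOR_BGR2HSV)
m=((h[...,0]>3)&(h[...,0]<20)&(h[...,1]>60)&(h[...,2]>60)&(h[...,2]<235)).astype(np.uint8)
k,l,st,c=cv2.connectedComponentsWithStats(m)
for i in range(1,k):
    if st[i,4]>150 and 280<c[i][0]<305 and 135<c[i][1]<165: print(st[i],c[i])
E
```

```text
L 0.085 [292.9 124.5] [315.4 195.6]
L 0.095 [288.8 123.4] [315.3 191.7]
L 0.105 [284.7 122.3] [315.3 187.8]
R 0.085 [302.8 110.3] [340.8 195.8]
R 0.095 [298.8 109.3] [340.7 191.8]
R 0.105 [294.8 108.3] [340.6 187.9]
[0.5631 0.0609 0.147 ]
[ 0.5618 -0.0039  0.147 ]
tip top [0.5721 0.0566 0.15  ]
[284 138  16  22 278] [291.70143885 149.16546763]
```

The jaws stand within 3 mm of the prediction, one either side of the egg (gap 65 mm). I'll descend straight down around it.

```bash

python3 -m creep '[[[4.7,0,-0.15,0.5,0,0,0],[4.7,0,-0.15,1.8,0,0,0],[4.7,0,-0.15,3.3,0,0,0],[4.7,0,-0.15,4.8,0,0,0],[4.7,0,-0.15,6.3,0,0,0],[4.7,0,-0.15,7.6,0,0,0],[4.7,0,-0.15,8.7,0,0,0],[4.7,0,-0.15,9.4,0,0,0],[4.7,0,-0.15,9.8,0,0,0],[4.7,0,-0.15,9.8,0,0,0],[4.7,0,-0.15,9.8,0,0,0]]]' 20
python3 - <<'E'
from h import *
g=grab_frame('scene');cv2.imwrite('pics/s6.png',g)
cv2.imwrite('pics/c6.png',cv2.resize(g[110:200,240:360],(800,600),interpolation=cv2.INTER_CUBIC))
s=get_state();print(s['eef_pos'],s['force'])
E
```

```text
t: 22.32
eef_pos: [0.4706, 0.024, 0.0429]
ee_rot: [3.141, 0.001, -3.141]
force: [0.3, -0.6, -1.3]
width: 0.0472
gripper_force: 8.0
[0.4706133  0.02402257 0.04292937] [ 0.32648011 -0.66883915 -1.48568209]
```

View pics/c6.png

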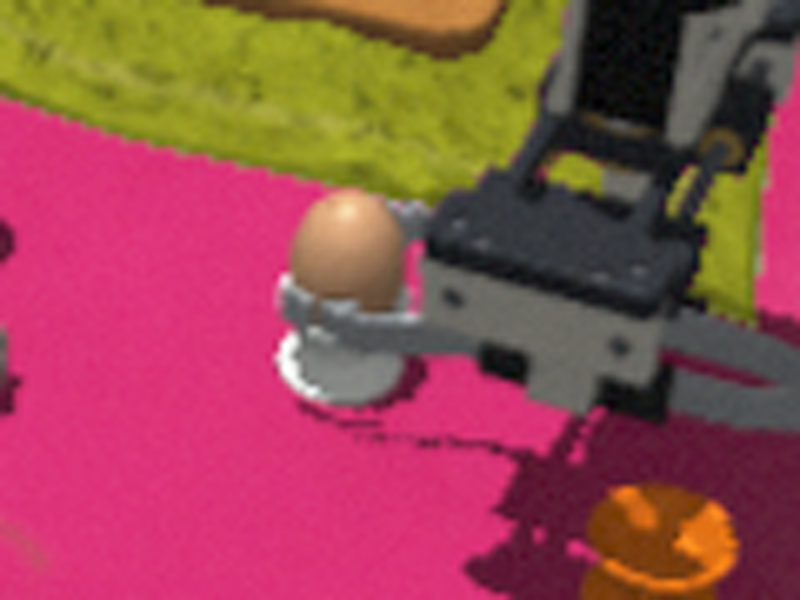

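The egg (347,255) stands between the jaws, with the near jaw at (320,305) and the far jaw at (410,215), and the cup is undisturbed. I'll close gently.

```bash

python3 -m creep '[[[4.5,0,0,0,0,0,0],[4.3,0,0,0,0,0,0],[4.1,0,0,0,0,0,0],[3.95,0,0,0,0,0,0],[3.8,0,0,0,0,0,0],[3.7,0,0,0,0,0,0],[3.5,0,0,0,0,0,0],[3.3,0,0,0,0,0,0],[3.3,0,0,0,0,0,0]]]' 22
```

```text
t: 23.5
eef_pos: [0.4703, 0.0239, 0.0426]
ee_rot: [-3.142, -0.0, -3.141]
force: [0.7, -0.2, -1.8]
width: 0.0375
gripper_force: 22.0
```

The grips have stopped at 37.5 mm with 22 N, so the egg is clasped. Lifting.

```bash

python3 -m creep '[[[3.3,0,0,-0.3,0,0,0],[3.3,0,0,-0.8,0,0,0],[3.3,0,0,-1.5,0,0,0],[3.3,0,0,-2.5,0,0,0],[3.3,0,0,-3.7,0,0,0],[3.3,0,0,-5,0,0,0],[3.3,0,0,-6.5,0,0,0],[3.3,0,0,-8,0,0,0],[3.3,0,0,-9.5,0,0,0],[3.3,0,0,-11,0,0,0],[3.3,0,0,-12.5,0,0,0],[3.3,0,0,-13.8,0,0,0],[3.3,0,0,-14.6,0,0,0],[3.3,0,0,-15,0,0,0],[3.3,0,0,-15,0,0,0],[3.3,0,0,-15,0,0,0],[3.3,0,0,-15,0,0,0]]]' 22
python3 - <<'E'
from h import *
g=grab_frame('scene');f=grab_frame('top')
c=np.hstack([cv2.resize(f[150:280,160:360],(400,260)),cv2.resize(g[60:190,210:360],(400,347))[:260]])
cv2.imwrite('pics/c7.png',cv2.resize(g[60:300,200:360],(400,600),interpolation=cv2.INTER_CUBIC))
E
```

```text
t: 25.62
eef_pos: [0.4701, 0.0238, 0.1922]
ee_rot: [-3.141, -0.001, -3.141]
force: [0.4, 0.2, -1.6]
width: 0.0375
gripper_force: 22.0
```

View pics/c7.png

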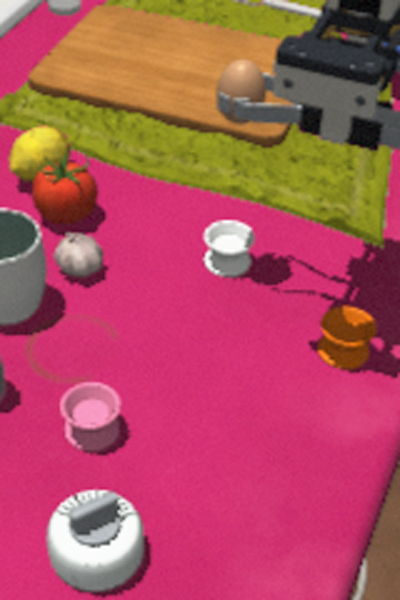

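The egg hangs in the tongs at (242,85). The empty white cup stands at (228,245), the timer key is wound at (95,515), and everything else is in place. I'll check that it stays steady, then hand in.

```bash

python3 -m creep '[[[3.3,0,0,0,0,0,0],[3.3,0,0,0,0,0,0],[3.3,0,0,0,0,0,0],[3.3,0,0,0,0,0,0]]]' 22
python3 - <<'E'
from h import *
g=grab_frame('scene');h=cv2.cvtColor(g,cv2.COLOR_BGR2HSV)
a=cv2.cvtColor(cv2.imread('pics/c7.png'),cv2.COLOR_BGR2GRAY);b=cv2.cvtColor(cv2.resize(g[60:300,200:360],(400,600),interpolation=cv2.INTER_CUBIC),cv2.COLOR_BGR2GRAY)
print('egg shift px (x2.5)',cv2.phaseCorrelate(np.float64(a[50:120,210:270]),np.float64(b[50:120,210:270])))
print(job_done())
E
```

```text
t: 26.22
eef_pos: [0.4703, 0.0239, 0.1926]
ee_rot: [3.142, 0.0, -3.141]
force: [0.3, -0.5, -2.0]
width: 0.0376
gripper_force: 22.0
egg shift px (x2.5) ((0.054793706697225275, 0.059820514631979904), 0.8264410866182502)
the job is handed in; nothing more can be done
None
```

The timer is wound to its stop and the egg is held steady in the tongs about 15 cm above its starting place, with the cup still standing; I handed the job in at 26 s, and no verdict was returned.

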